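Return a test piece through the flap of the specimen box

TASK

Push the square metal test piece along the feed shelf with the fingertips so that it pushes the hanging flap open, slides through under it and drops off the ledge into the catch bin behind. Then draw the fingers back out so that the flap hangs fully shut again. Do not grip or lift the test piece, and leave the crucible, the jar and the round steel puck standing where they are.

Things in the scene. Friction and masses are not known exactly. Their poses are not given: they have to be found in the camera images.
- box: the fixed dark grey specimen box. Origin on the bench top straight below the flap's hinge, midway across; x points level into the box (pushing direction; within 0.3 rad of straight ahead of the robot), y left seen that way, z up. Feed shelf in front: level dark steel plate, top 50 mm above the bench, from x = -150 to +32 mm, 130 mm wide between 8 mm high side lips, open at the robot's end.
- flap_hinge (a point): middle of the flap's hinge rod (6 mm thick), 110 mm above the bench at x = y = 0 of the box. Doorway below it: 60 mm high from the shelf, 130 mm wide between cheeks (4 mm thick, 116 mm above the bench, x = -8 to 166 mm). Fingers must pass under the rod, so they have to slope down and into the box, about 30 to 45 degrees from straight down.
- ledge (a point): middle of the shelf's inner edge, at x = 32, y = 0, z = 50 mm of the box. The test piece tips over it and falls once its middle is past it, i.e. when its rear face is about 4 mm behind the flap's plane (x = 0); so fingertips must follow 10 to 20 mm through the doorway.
- bin_floor (a point): centre of the catch bin's rubber floor, at x = 97, y = 0, z = 6 mm of the box (44 mm below the shelf). The bin runs from x = 32 to 162 mm, 130 mm wide. A guard of thin bars (113 to 119 mm above the bench) lies over it from x = 30 to 166 mm; nothing lies above the hinge before that.
- flap (a joint): angle of the flap, rad: 0 = hanging fully shut, growing as its lower edge swings into the box, up to 1.45. Thin aluminium plate 122 mm wide, 56 mm long, 60 g, on a free hinge; its lower edge hangs 4 mm above the shelf. It cannot swing towards the robot; it falls shut by its own weight once nothing is under it. The pushed test piece opens it (under 1 N).
- block_center (a point): centre of the square test piece: bare aluminium block 56 x 56 mm, 25 mm high, about 0.2 kg, two drawn pin holes and a notch line on top, plain flat sides. It starts flat on the feed shelf, its centre 60 to 100 mm before the flap, up to 20 mm off the middle line, turned up to 0.35 rad from the box's axes; its x and y axes run square to its sides.
- crucible: bystander: white ceramic cup, 50 mm across and 50 mm high, on the bench beside the box; origin at the centre of its underside
- jar: bystander: amber jar with black cap, 52 mm across and 70 mm high, on the bench beside the box; origin at the centre of its underside
- puck: bystander: steel puck, 40 mm across and 25 mm high, on the bench beside the box; origin at the centre of its underside

How it is judged (in metres and radians):
On the way, in this order (a step that is already met when the one before it is completed fails the run):
1. the test piece is under the flap and holds or has pushed it open (value of joint flap above 0.4 rad and x of block_center in the frame of box between -0.02 and 0.06 m and z of block_center in the frame of box above 0.045 m), for 0.05 s.
2. the test piece lies in the catch bin (x of block_center in the frame of box between 0.035 and 0.16 m and z of block_center in the frame of box below 0.042 m), for 0.1 s.
At the end, for the whole second after the job is handed in: the test piece rests in the catch bin behind the ledge (its centre between the bin's walls and less than 42 mm above the bench), the flap hangs shut (within 0.06 rad), and the crucible, jar and puck are within 20 mm of where they stood (all of step 2 and y of block_center in the frame of box between -0.065 and 0.065 m and linear speed of block below 0.02 m/s and value of joint flap below 0.06 rad and distance of each of crucible, jar, puck from where it was at the start of the episode below 0.02 m); the robot touches nothing.
It fails at once if the test piece is lifted: its centre more than 18 mm above where it lies on the shelf (z of block_center in the frame of box above 0.0805 m).
It fails at once if a bystander is moved by 20 mm or tipped over (distance of any of crucible, jar, puck from where it was at the start of the episode above 0.02 m or angle between any of crucible, jar, puck's own z axis and vertical above 0.5 rad).
It also fails if it takes over 38 s, if anything falls off the work surface, if the arm or the gripper's body presses on something with over 40 N, if the wrist force passes 120 N, or if a joint passes its speed limit or range.

ROBOT

A 6-joint arm with a two-finger parallel gripper is mounted at the origin on the work surface. World frame = base frame: x ahead of the robot, y to its left, z up, the work surface at z = 0. Lengths are in mm, angles in rad, forces in N, time in s.
With the tool pointing down it reaches from about 300 to 875 mm from the base axis. Payload 6.4 kg.
Tool frame: the origin (TCP) lies between the finger pads; the fingertips stand 14 mm ahead of it and the grasp point (between the pads) lies 5 mm behind it; x points along the fingers, z is the direction in which the jaws open and shut, and the axes are right-handed (so a half turn about x gives the same grasp; the last joint's range is limited). The gripper opens to 88 mm and grips with 3 to 60 N. Pads are 18 mm wide; open, the fingers measure 123 mm over their backs; the gripper's body (75 mm by 187 mm) begins 45 mm behind the grasp point.
Start: joints at [-1.335, 0.181, 1.607, -0, 1.354, -0.206], TCP at [245.869, -519.798, 252.714] pointing down, gripper open.
Joint ranges: [-2.99, 2.99], [-0.89, 2.07], [0.3, 2.58], [-1.14, 4.28], [0, 2.63], [-3.12, 3.12]. Speed limits (rad/s): [2.57, 2.57, 3.01, 3.14, 3.14, 3.14].

INTERFACE

Orientations are given as a unit quaternion [w, x, y, z].
In Python, from rig import arm gives the robot as it stands.
- The arm moves only by the tool step_arm, never from a script. Its arguments are lists of equal length, an entry for each row: "xyz": the shift along the tool's x, y, z in m, a list of three; "rotation": the turn, a rotation vector about the tool's x, y, z in rad, a list of three. In form: {"xyz": [[dx, dy, dz], ...], "rotation": [[wx, wy, wz], ...]}. A call has 1 to 12 rows; each row is the pose to reach, as a shift and turn from the pose measured when the call began, along the tool's axes at that moment; what a row does not reach only later rows make up. A row lasts 1/8 s, in which the tool goes at most 62.5 mm and 10.7 degrees, less where a joint would pass 70% of its speed; a pose out of reach is approached as far as the arm can. A call with a gripper value outside its range is refused whole. "hand" is the closure, from 0 (fully open) to 1 (shut), set as the call begins (left out, the last holds). The fingers move at their own pace and stop on an object; "grip_force" is the grip in N (left out, the last holds). Time passes only in rows, so rows that repeat a pose let the fingers close. It gives the time, the measured TCP pose, the force and the opening at its end, in the units of the state.
- arm.sense(): the state, without advancing time (a new reading comes with each control period).
- arm.capture(name): name is "scene" or "top"; returns a dict with "image" (420x560x3 uint8, blue, green, red), "fov_y" (degrees; the focal length in pixels is half the picture's height over the tangent of half this angle, whatever the lens; pixels are square), "cx", "cy" (the principal point, pixels), "world_to_cam" (4x4, takes a point from world to camera coordinates). Camera axes: x right, y up, looking along -z (the intrinsics and any distortion apply to the point x, -y, -z); pixel columns grow to the right and rows downward; lengths in mm; the calibration is good to about 2 mm. A picture is of the moment at which its call begins. There is no depth.
- arm.finish_job(): hands the job in, once; it reports no verdict.
The state is a dict: "time_s": time; "joint_positions": joint angles; "qd": joint speeds; "tau": joint torques, N m; "position": TCP position; "tool_rot": TCP orientation; "contact_force": force on the tool from outside, world axes, zero at the start; "wrist_torque": the same for the moment, N m; "opening": finger opening in mm.
Only numpy, scipy, OpenCV 4.12 (cv2) and the standard library are available. Lean on these libraries where they do the work, as an engineer would, in place of code of your own. Each camera call takes 0.05 s, during which the arm holds its last target.

## Working session

There is one attempt and no reset: what is moved stays moved. The work goes in short steps, Python scripts to look and compute and a tool call to move; the robot and the scene stay as the last step left them, time stands still between calls to the robot, and variables do not carry over. Pictures are saved under pics/ and viewed, and the job is handed in when it is done.

Besides the shell and the picture viewer there is one more tool, called as name(argument=value, ...), one argument or row to a line, values as JSON. step_arm: Moves the arm, as the interface text tells. Its arguments: {"type":"object","properties":{"xyz":{"type":"array","items":{"type":"array","items":{"type":"number"}}},"rotation":{"type":"array","items":{"type":"array","items":{"type":"number"}}},"hand":{"type":"number"},"grip_force":{"type":"number"}},"required":["xyz","rotation"]}

```bash
ls; mkdir -p pics
python3 - <<'E'
from rig import arm
import cv2,pickle
s=arm.sense();print(s)
for n in("scene","top"):
    c=arm.capture(n);cv2.imwrite(f"pics/{n}0.png",c["image"]);pickle.dump(c,open(f"{n}0.pkl","wb"))
    print(n,{k:v for k,v in c.items() if k!="image"})
E
```

```text
pics
{'time_s': 0.0, 'joint_positions': array([-1.33531773e+00,  1.81533392e-01,  1.60797437e+00,  5.83251512e-07,
        1.35381366e+00, -2.06283091e-01]), 'qd': array([-6.43271974e-04, -1.34235089e-03,  6.59892178e-04,  6.61220690e-05,
        4.23985324e-05,  1.57569711e-03]), 'tau': array([-2.43432678e-04, -4.33858860e+01, -3.41853654e+01,  7.02338736e-02,
        3.85590666e-02, -1.42603471e-04]), 'position': array([ 245.73616594, -519.28847959,  251.83068252]), 'tool_rot': array([ 0.59695844,  0.37873372,  0.59783507, -0.37788176]), 'contact_force': array([0.35218757, 0.36608057, 0.55052679]), 'wrist_torque': array([-0.02922644,  0.00252476, -0.02494899]), 'opening': 88.04405761441915}
scene {'fov_y': 43.441797201195286, 'cx': 294.08117956967186, 'cy': 210.0994430707012, 'world_to_cam': array([[-1.72491637e-01,  9.84834461e-01,  1.86472667e-02,
         9.05792501e+01],
       [-6.45016676e-01, -1.27240380e-01,  7.53500746e-01,
         3.70061876e+02],
       [ 7.44446186e-01,  1.17944779e-01,  6.57182551e-01,
        -1.52254903e+03],
       [ 0.00000000e+00,  0.00000000e+00,  0.00000000e+00,
         1.00000000e+00]])}
top {'fov_y': 55.88295721424195, 'cx': 287.9854742176705, 'cy': 208.88306709591626, 'world_to_cam': array([[-1.01986690e-01, -9.94777491e-01,  4.05692446e-03,
         8.53226533e+01],
       [ 9.74572930e-01, -9.90956882e-02,  2.00966784e-01,
        -6.79929099e+02],
       [-1.99515210e-01,  2.44497059e-02,  9.79589655e-01,
        -7.00655702e+02],
       [ 0.00000000e+00,  0.00000000e+00,  0.00000000e+00,
         1.00000000e+00]])}
```

View pics/scene0.png

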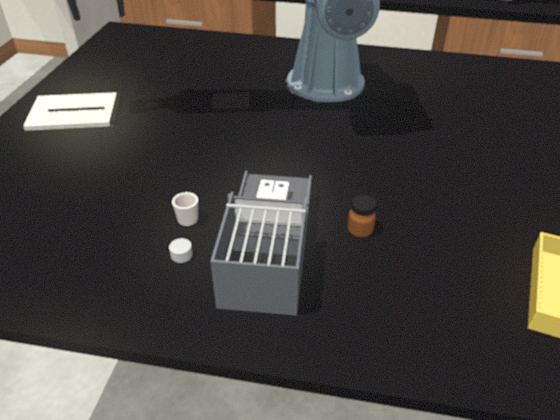

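View pics/top0.png

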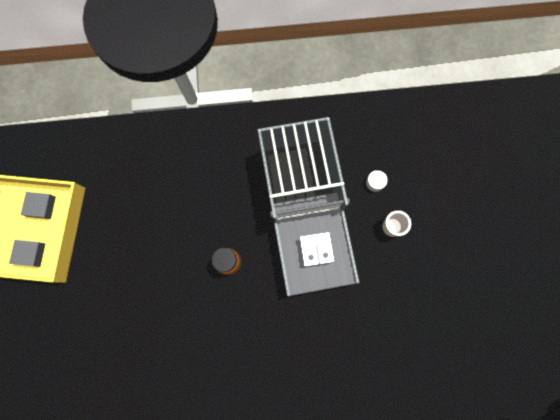

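The top view shows the box at about (308,205) with the shelf end at about (322,290), and the block at (317,249). The jar is at (226,261), the cup at (397,224) and the puck at (377,181). I'll zoom in next.

Run:
```python
import cv2,pickle
t=pickle.load(open("top0.pkl","rb"))["image"];s=pickle.load(open("scene0.pkl","rb"))["image"]
import numpy as np
g=lambda i:(np.clip((i/255.)**0.6*255,0,255)).astype('uint8')
cv2.imwrite("pics/t0z.png",cv2.resize(g(t[110:300,240:420]),None,fx=3.15,fy=3.15,interpolation=cv2.INTER_CUBIC))
cv2.imwrite("pics/s0z.png",cv2.resize(g(s[165:315,160:390]),None,fx=3.4,fy=3.4,interpolation=cv2.INTER_CUBIC))
```

```text
(no output)
```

View pics/t0z.png

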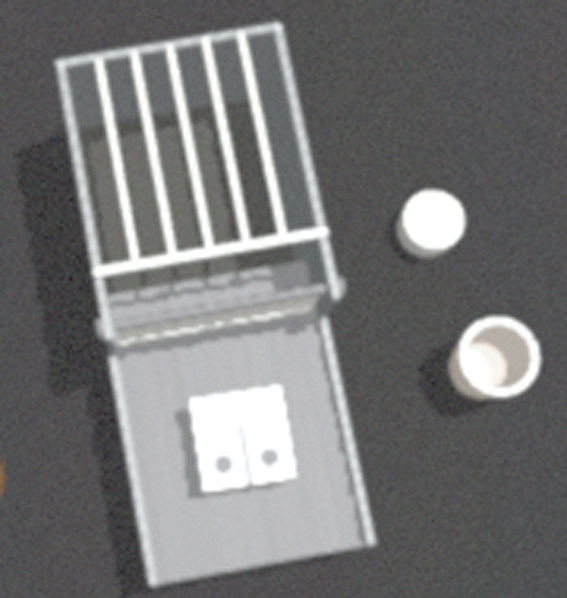

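View pics/s0z.png

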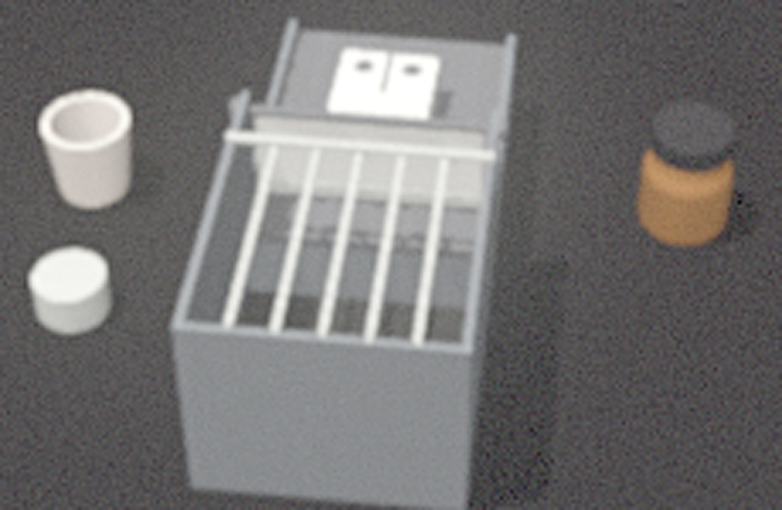

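```bash
cat > h.py <<'E'
import numpy as np,cv2,pickle
def ray(c,u,v,z):
    f=210/np.tan(np.radians(c["fov_y"]/2));M=np.array(c["world_to_cam"]);R=M[:3,:3];t=M[:3,3]
    d=R.T@np.array([(u-c["cx"])/f,-(v-c["cy"])/f,-1]);o=-R.T@t
    return o+d*(z-o[2])/d[2]
def proj(c,p):
    f=210/np.tan(np.radians(c["fov_y"]/2));M=np.array(c["world_to_cam"]);q=M[:3,:3]@np.array(p,float)+M[:3,3]
    return np.array([c["cx"]+f*q[0]/-q[2],c["cy"]-f*q[1]/-q[2]])
E
python3 - <<'E'
from h import *
c=pickle.load(open("top0.pkl","rb"));s=pickle.load(open("scene0.pkl","rb"))
T=lambda x,y,z:ray(c,240+x/3.15-.34,110+y/3.15-.34,z).round(1)
S=lambda x,y,z:ray(s,160+x/3.4-.35,165+y/3.4-.35,z).round(1)
print("top nearL nearR",T(152,584,58),T(375,544,58))
print("top farL farR",T(57,62,116),T(280,25,116))
print("rod L R",T(105,330,110),T(340,288,110))
print("scn far",S(471,348,116),S(177,326,116),"near",S(513,36,58),S(291,21,58))
print("rod scn",S(238,98,116),S(503,128,116))
# block by mask
for n,k,r in(("top",c,(225,270,295,340)),("scn",s,(172,205,245,300))):
    g=k["image"][r[0]:r[1],r[2]:r[3]].min(2)
    m=(g>150).astype('uint8');cn=max(cv2.findContours(m,0,1)[0],key=cv2.contourArea)
    b=cv2.boxPoints(cv2.minAreaRect(cn))+[r[2],r[0]]
    print(n,cv2.contourArea(cn),[ray(k,*p,75).round(1) for p in b])
print("blk eye",[T(*p,75) for p in((188,396),(281,386),(296,480),(203,492))])
print("blk scn",[S(*p,75) for p in((345,48),(440,56),(434,119),(328,110))])
print("bys",T(432,220,25),T(500,355,50),T(-45,478,70),S(72,275,25),S(88,120,50),S(694,130,70))
E
```

```text
top nearL nearR [522.1  32.6  58. ] [ 531.9 -103.6   58. ]
top farL farR [834.7  58.4 116. ] [845.  -78.4 116. ]
rod L R [669.2  45.2 110. ] [680.2 -94.1 110. ]
scn far [834.6  58.5 116. ] [846.7 -76.8 116. ] near [523.1  33.1  58. ] [ 534.9 -102.7   58. ]
rod scn [681.1 -92.8 116. ] [678.1  48.9 116. ]
top 1571.0 [array([650.8,   2. ,  75. ]), array([642.7, -77.9,  75. ]), array([560. , -67.3,  75. ]), array([568. ,  10.9,  75. ])]
scn 567.5 [array([636.8, -56.5,  75. ]), array([575. , -67.4,  75. ]), array([571. ,  -2.9,  75. ]), array([632.7,   5.1,  75. ])]
blk eye [array([ 6.305e+02, -3.000e-01,  7.500e+01]), array([630.8, -56.9,  75. ]), array([573.8, -58.9,  75. ]), array([572.4,  -3. ,  75. ])]
blk scn [array([576.1, -59.2,  75. ]), array([572.7,  -3.2,  75. ]), array([629.7,   3.8,  75. ]), array([633.6, -56.1,  75. ])]
bys [ 737.6 -176.4   25. ] [ 639.7 -199.4   50. ] [596.1 143.8  70. ] [ 739.4 -176.    25. ] [ 640.1 -197.5   50. ] [604.9 148.1  70. ]
```

```bash
cat >> h.py <<'E'
from scipy.spatial.transform import Rotation as Ro
O=np.array([676.,-23.,0]);YAW=.081
def goal(xb,yb,zb,th,sg=1):
    B=Ro.from_euler('z',YAW).as_matrix();t=np.radians(th)
    x=np.array([np.sin(t),0,-np.cos(t)]);y=sg*np.array([np.cos(t),0,np.sin(t)])
    return O+B@np.array([xb,yb,zb]),B@np.column_stack([x,y,np.cross(x,y)])
def delta(s,p,R):
    R0=Ro.from_quat(np.roll(s["tool_rot"],-1)).as_matrix()
    return (R0.T@(p-s["position"])/1000).round(4),Ro.from_matrix(R0.T@R).as_rotvec().round(4)
def inbox(s):
    B=Ro.from_euler('z',YAW).as_matrix();R0=B.T@Ro.from_quat(np.roll(s["tool_rot"],-1)).as_matrix()
    return (B.T@(s["position"]-O)).round(1),R0.round(3)
E
python3 - <<'E'
from h import *
from rig import arm
s=arm.sense();print(inbox(s))
for sg in(1,-1):
  print(delta(s,*goal(-190,0,200,40,sg)))
E
```

```text
(array([-469. , -459.9,  251.9]), array([[-0.   ,  0.936,  0.353],
       [ 0.002,  0.353, -0.936],
       [-1.   ,  0.   , -0.002]]))
(array([ 0.0525,  0.4234, -0.3317]), array([ 0.3454, -0.1274,  0.6904]))
(array([ 0.0525,  0.4234, -0.3317]), array([-2.629 , -0.9569, -0.1766]))
```

step_arm(
  xyz=[
    [0.0044, 0.0353, -0.0276],
    [0.0088, 0.0706, -0.0553],
    [0.0131, 0.106, -0.083],
    [0.0175, 0.141, -0.1106],
    [0.022, 0.1764, -0.138],
    [0.026, 0.212, -0.166],
    [0.0306, 0.247, -0.1935],
    [0.035, 0.282, -0.221],
    [0.0394, 0.3175, -0.249],
    [0.0438, 0.353, -0.2764],
    [0.048, 0.388, -0.304],
    [0.0525, 0.4234, -0.3317],
  ],
  rotation=[
    [0.0288, -0.0106, 0.0575],
    [0.0576, -0.021, 0.115],
    [0.0864, -0.032, 0.1726],
    [0.115, -0.0425, 0.23],
    [0.144, -0.053, 0.288],
    [0.173, -0.064, 0.345],
    [0.2015, -0.0743, 0.403],
    [0.23, -0.085, 0.46],
    [0.259, -0.0956, 0.518],
    [0.288, -0.106, 0.575],
    [0.3166, -0.117, 0.633],
    [0.3454, -0.1274, 0.6904],
  ],
  hand=0.7,
)

```text
time_s: 1.6
position: [486.9, -37.3, 200.1]
tool_rot: [0.652, 0.629, 0.323, -0.272]
contact_force: [-0.1, -0.2, 0.5]
opening: 26.5
```

Run:
```python
from h import *
from rig import arm
s=arm.sense();print(s["time_s"],s["opening"],s["joint_positions"].round(2),inbox(s))
print(delta(s,*goal(-150,0,71,40)))
```

```text
1.6 26.51054948565213 [-0.58 -0.36  2.37  0.69  0.66  0.46] (array([-189.6,    1.1,  200.1]), array([[ 0.645,  0.765, -0.002],
       [-0.001, -0.001, -1.   ],
       [-0.765,  0.645, -0.   ]]))
(array([ 0.1242, -0.0529,  0.001 ]), array([-0.0014,  0.0009, -0.0023]))
```

step_arm(
  xyz=[
    [0.031, -0.0132, 0.0003],
    [0.062, -0.0265, 0.0005],
    [0.093, -0.0397, 0.0008],
    [0.1242, -0.0529, 0.001],
    [0.1242, -0.0529, 0.001],
    [0.1242, -0.0529, 0.001],
  ],
  rotation=[
    [0, 0, 0],
    [0, 0, 0],
    [-0.001, 0, -0.002],
    [-0.001, 0.001, -0.002],
    [-0.001, 0.001, -0.002],
    [-0.001, 0.001, -0.002],
  ],
)

```text
time_s: 2.35
position: [526.1, -34.9, 71.0]
tool_rot: [0.652, 0.628, 0.325, -0.273]
contact_force: [-0.1, 1.1, -0.0]
opening: 26.8
```

Run:
```python
from h import *
from rig import arm
s=arm.sense();print(s["time_s"],s["opening"],s["contact_force"],s["joint_positions"].round(2),inbox(s))
print(delta(s,*goal(-100,0,71,40)))
for n in("top","scene"):
    c=arm.capture(n);i=c["image"];i=(i/255.)**.6*255
    i=i[150:340,200:440] if n=="top" else i[120:310,150:390]
    cv2.imwrite(f"pics/{n}1.png",cv2.resize(i.astype('uint8'),None,fx=3,fy=3,interpolation=2))
```

```text
2.35 26.822019729842356 [-0.05232724  1.06404293 -0.04898482] [-0.5   0.12  2.32  1.34  0.37 -0.23] (array([-150.4,    0.3,   71. ]), array([[ 0.642,  0.766,  0.   ],
       [ 0.001, -0.   , -1.   ],
       [-0.766,  0.642, -0.001]]))
(array([0.0324, 0.0386, 0.0003]), array([-0.0003, -0.0007,  0.0005]))
```

View pics/top1.png

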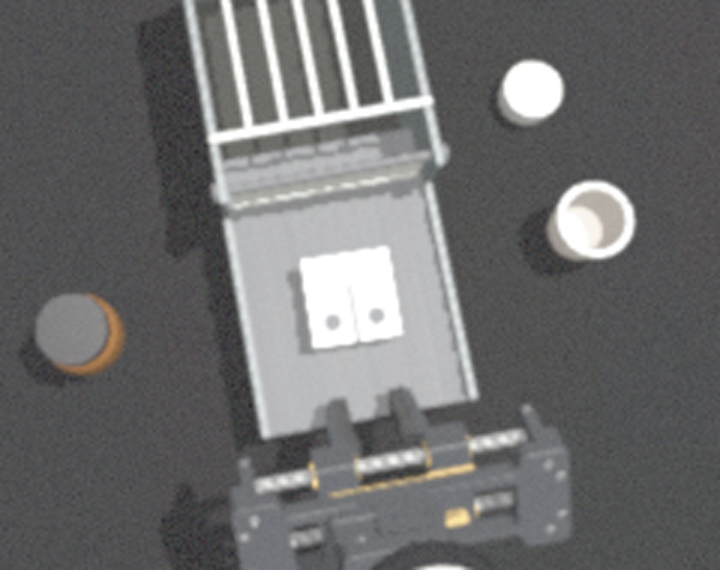

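View pics/scene1.png

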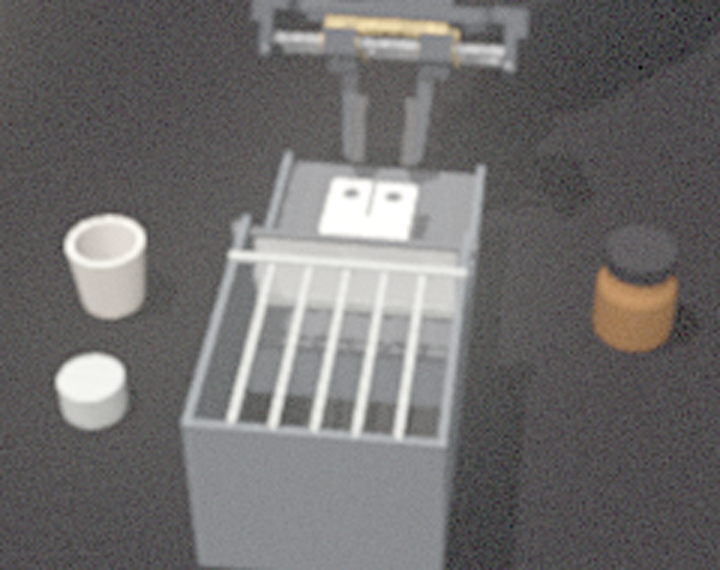

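The block's rear edge is at (355,343) in the zoomed top view, with the fingertips centred behind it at (337,405) and (402,393). Next I'll push the first 50 mm.

step_arm(
  xyz=[
    [0.0027, 0.0032, 0],
    [0.0054, 0.0064, 0],
    [0.0081, 0.0096, 0],
    [0.0108, 0.0129, 0],
    [0.0135, 0.0161, 0],
    [0.0162, 0.0193, 0],
    [0.0189, 0.0225, 0],
    [0.0216, 0.0257, 0],
    [0.0243, 0.029, 0],
    [0.027, 0.0322, 0],
    [0.0297, 0.0354, 0],
    [0.0324, 0.0386, 0],
  ],
  rotation=[
    [0, 0, 0],
    [0, 0, 0],
    [0, 0, 0],
    [0, 0, 0],
    [0, 0, 0],
    [0, 0, 0],
    [0, 0, 0],
    [0, 0, 0],
    [0, 0, 0],
    [0, 0, 0],
    [0, 0, 0],
    [0, 0, 0],
  ],
)

```text
time_s: 3.95
position: [576.9, -31.0, 72.0]
tool_rot: [0.653, 0.628, 0.324, -0.272]
contact_force: [-1.5, -0.6, 0.2]
opening: 26.6
```

Run:
```python
from h import *
from rig import arm
s=arm.sense();print(s["time_s"],s["opening"],s["contact_force"],inbox(s))
print(delta(s,*goal(-50,0,71,40)))
for n in("top","scene"):
    c=arm.capture(n);i=c["image"];i=(i/255.)**.6*255
    i=i[150:340,200:440] if n=="top" else i[120:310,150:390]
    cv2.imwrite(f"pics/{n}2.png",cv2.resize(i.astype('uint8'),None,fx=3,fy=3,interpolation=2))
```

```text
3.95 26.56815753362949 [-1.52319531 -0.60810652  0.1701622 ] (array([-99.4,   0. ,  72. ]), array([[ 0.644,  0.765,  0.   ],
       [-0.   ,  0.   , -1.   ],
       [-0.765,  0.644,  0.001]]))
(array([0.0325, 0.0372, 0.    ]), array([ 0.0004,  0.0004, -0.0012]))
```

View pics/top2.png

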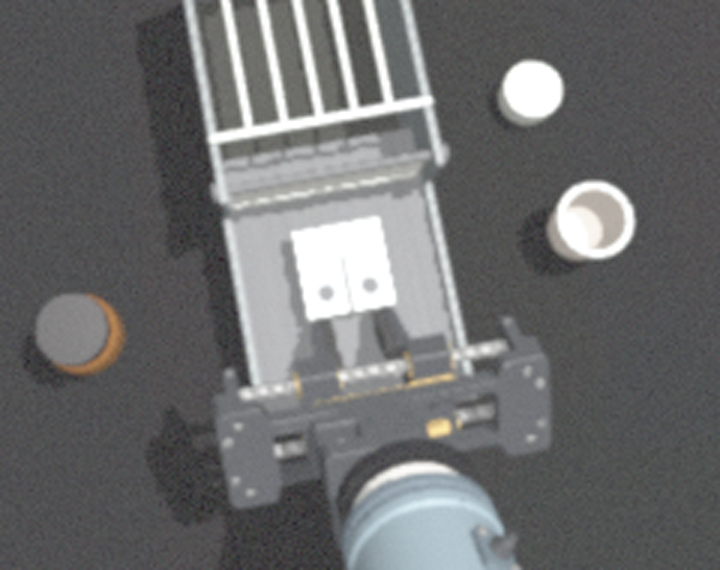

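View pics/scene2.png

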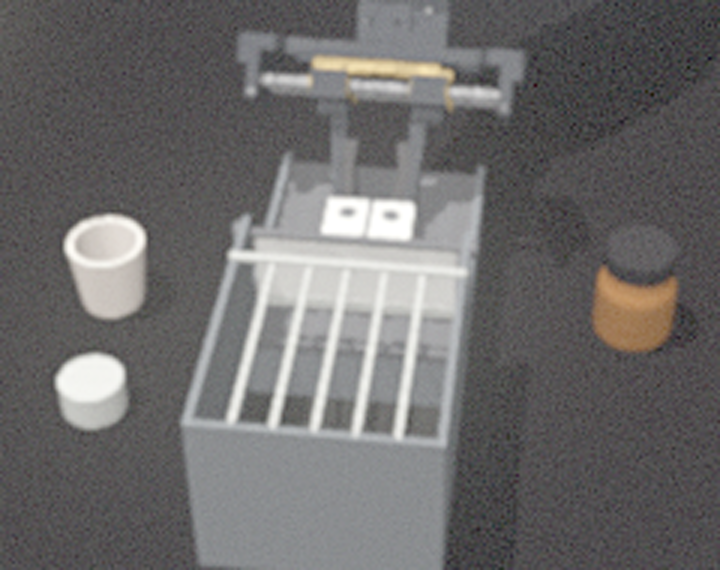

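The block has slid about 19 mm and lies square against both fingertips, with its rear edge at (350,315). The flap and the other objects haven't moved, so I'll push another 50 mm.

step_arm(
  xyz=[
    [0.0027, 0.0031, 0],
    [0.0054, 0.0062, 0],
    [0.0081, 0.0093, 0],
    [0.0108, 0.0124, 0],
    [0.0135, 0.0155, 0],
    [0.0162, 0.0186, 0],
    [0.0189, 0.0217, 0],
    [0.0216, 0.0248, 0],
    [0.0243, 0.0279, 0],
    [0.027, 0.031, 0],
    [0.0297, 0.0341, 0],
    [0.0325, 0.0372, 0],
  ],
  rotation=[
    [0, 0, 0],
    [0, 0, 0],
    [0, 0, 0],
    [0, 0, 0],
    [0, 0, 0],
    [0, 0, 0],
    [0, 0, 0],
    [0, 0, 0],
    [0, 0, -0.001],
    [0, 0, -0.001],
    [0, 0, -0.001],
    [0, 0, -0.001],
  ],
)

```text
time_s: 5.55
position: [626.8, -27.1, 71.4]
tool_rot: [0.653, 0.628, 0.324, -0.272]
contact_force: [-5.4, -1.2, 4.9]
opening: 26.5
```

Run:
```python
from h import *
from rig import arm
s=arm.sense();print(s["time_s"],s["opening"],s["contact_force"],inbox(s))
print(delta(s,*goal(0,0,71,40)),delta(s,*goal(-20,0,71,40)))
for n in("top","scene"):
    c=arm.capture(n);i=c["image"];i=(i/255.)**.6*255
    i=i[150:340,200:440] if n=="top" else i[120:310,150:390]
    cv2.imwrite(f"pics/{n}3.png",cv2.resize(i.astype('uint8'),None,fx=3,fy=3,interpolation=2))
```

```text
5.55 26.537310790960273 [-5.38290497 -1.2324025   4.88459568] (array([-49.4,  -0.1,  71.4]), array([[ 0.644,  0.765,  0.   ],
       [-0.   ,  0.001, -1.   ],
       [-0.765,  0.644,  0.001]]))
(array([ 0.0321,  0.0375, -0.0001]), array([ 0.0007,  0.0005, -0.0009])) (array([ 0.0192,  0.0222, -0.0001]), array([ 0.0007,  0.0005, -0.0009]))
```

View pics/top3.png

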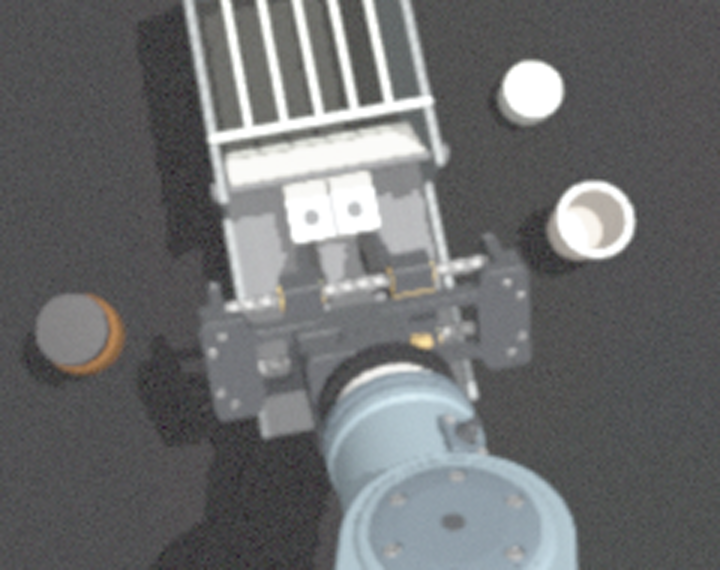

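View pics/scene3.png

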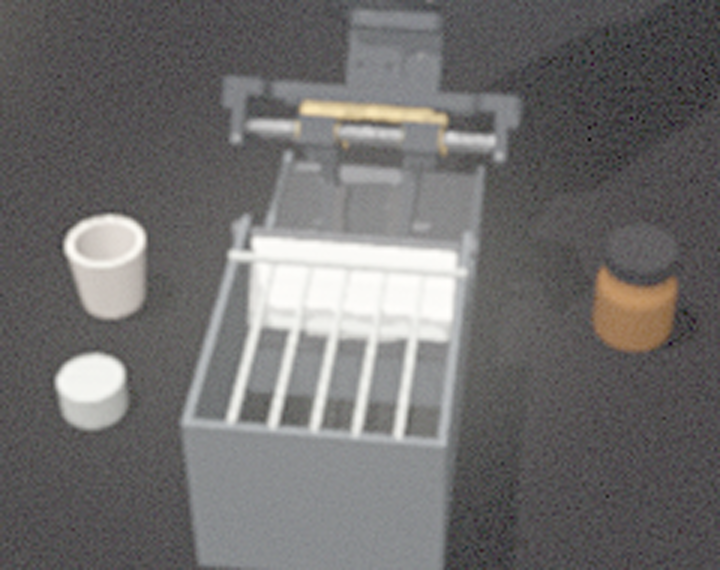

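The flap is now open on the block's front edge, and the block's rear edge is at (333,240) in the zoomed top view. The vertical force is up a little, so I'll push on about 2 mm higher and check.

step_arm(
  xyz=[
    [0.0017, 0.005, 0],
    [0.0055, 0.01, 0],
    [0.0095, 0.0145, 0],
    [0.0135, 0.019, 0],
    [0.018, 0.0237, 0],
  ],
  rotation=[
    [0, 0, 0],
    [0, 0, 0],
    [0, 0, 0],
    [0, 0, -0.001],
    [0, 0, -0.001],
  ],
)

```text
time_s: 6.28
position: [657.1, -24.6, 73.0]
tool_rot: [0.653, 0.628, 0.324, -0.273]
contact_force: [-2.7, -0.5, 0.1]
opening: 26.3
```

Run:
```python
from h import *
from rig import arm
s=arm.sense();print(s["time_s"],s["opening"],s["contact_force"],inbox(s))
print(delta(s,*goal(0,0,72.5,40)),delta(s,*goal(4,0,72.5,40)))
for n in("top","scene"):
    c=arm.capture(n);i=c["image"];i=(i/255.)**.6*255
    i=i[150:340,200:440] if n=="top" else i[120:310,150:390]
    cv2.imwrite(f"pics/{n}4.png",cv2.resize(i.astype('uint8'),None,fx=3,fy=3,interpolation=2))
```

```text
6.275 26.29258987394071 [-2.70094672 -0.49153338  0.13832518] (array([-19. ,  -0.1,  73. ]), array([[ 0.643,  0.766,  0.001],
       [-0.   ,  0.001, -1.   ],
       [-0.766,  0.643,  0.001]]))
(array([ 0.0126,  0.0142, -0.0001]), array([ 0.001 ,  0.0004, -0.0003])) (array([ 0.0151,  0.0173, -0.0001]), array([ 0.001 ,  0.0004, -0.0003]))
```

View pics/top4.png

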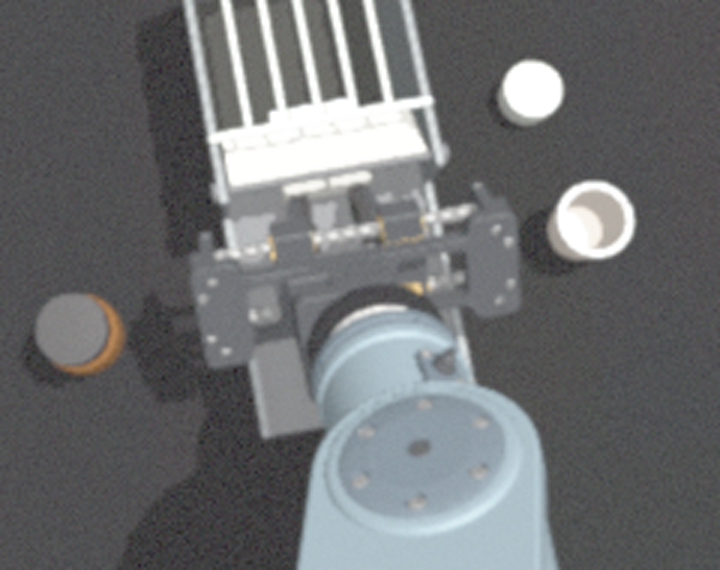

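View pics/scene4.png

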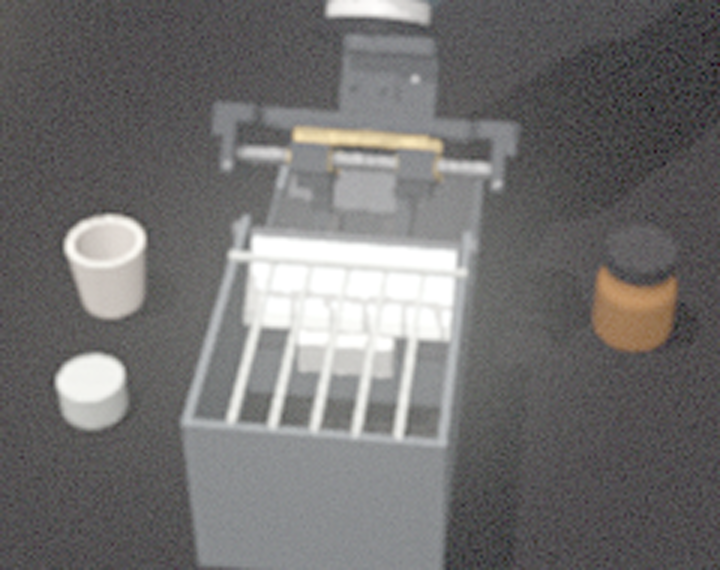

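The block's front face shows beyond the flap at (345,355) in the scene view, and its rear is just before the hinge. Forces are low, so I'll push the last 20 mm.

step_arm(
  xyz=[
    [0.0034, 0.0038, 0],
    [0.0068, 0.0077, 0],
    [0.0103, 0.0116, 0],
    [0.0126, 0.0145, 0],
    [0.0137, 0.0157, 0],
    [0.0137, 0.0157, 0],
  ],
  rotation=[
    [0, 0, 0],
    [0, 0, 0],
    [0, 0, 0],
    [0.001, 0, 0],
    [0.001, 0, 0],
    [0.001, 0, 0],
  ],
)

```text
time_s: 7.12
position: [678.3, -22.9, 72.7]
tool_rot: [0.653, 0.628, 0.324, -0.272]
contact_force: [0.3, -0.6, 0.3]
opening: 26.6
```

Run:
```python
from h import *
from rig import arm
s=arm.sense();print(s["time_s"],s["opening"],s["contact_force"],inbox(s))
print(delta(s,*goal(4,0,72.5,40)),delta(s,*goal(-60,0,75,40)))
for n in("top","scene"):
    c=arm.capture(n);i=c["image"];i=(i/255.)**.6*255
    i=i[150:340,200:440] if n=="top" else i[120:310,150:390]
    cv2.imwrite(f"pics/{n}5.png",cv2.resize(i.astype('uint8'),None,fx=3,fy=3,interpolation=2))
```

```text
7.125 26.621747857000962 [ 0.26930473 -0.63848553  0.32991994] (array([ 2.3, -0.1, 72.7]), array([[ 0.643,  0.766,  0.   ],
       [-0.   ,  0.   , -1.   ],
       [-0.766,  0.643,  0.   ]]))
(array([ 0.0013,  0.0012, -0.0001]), array([ 0.0004,  0.0003, -0.0008])) (array([-0.0418, -0.0462, -0.0001]), array([ 0.0004,  0.0003, -0.0008]))
```

View pics/top5.png

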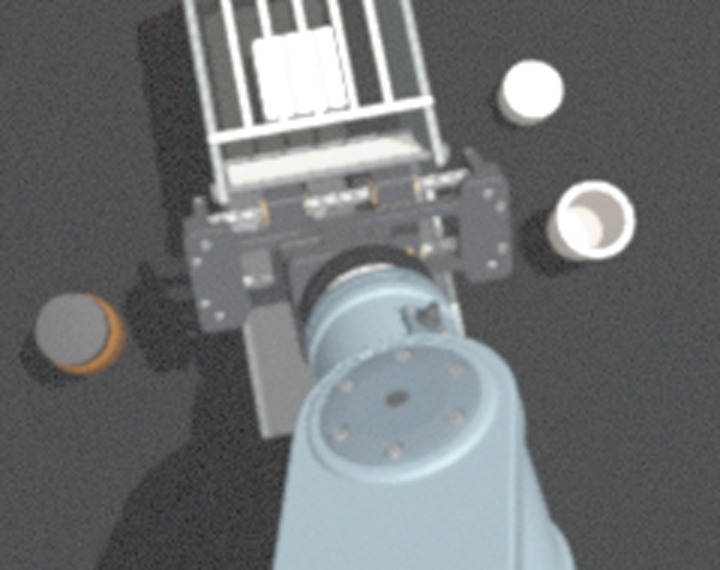

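View pics/scene5.png

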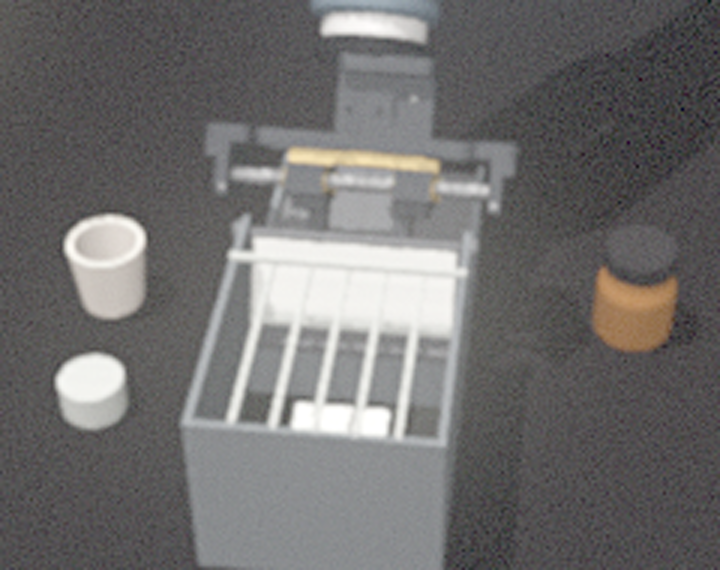

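The block lies flat in the bin, at (300,70) in the zoomed top view, and the flap is resting on the fingertips. I'll draw back level, then up.

step_arm(
  xyz=[
    [-0.005, -0.0058, 0],
    [-0.0105, -0.0115, 0],
    [-0.0157, -0.0173, 0],
    [-0.021, -0.0231, 0],
    [-0.026, -0.029, 0],
    [-0.0313, -0.0347, 0],
    [-0.0418, -0.0462, 0],
    [-0.06, -0.065, 0],
    [-0.08, -0.085, 0],
    [-0.11, -0.107, 0],
    [-0.15, -0.12, 0],
    [-0.19, -0.13, 0],
  ],
  rotation=[
    [0, 0, 0],
    [0, 0, 0],
    [0, 0, 0],
    [0, 0, 0],
    [0, 0, 0],
    [0, 0, 0],
    [0, 0, 0],
    [0, 0, 0],
    [0, 0, 0],
    [0, 0, 0],
    [0, 0, 0],
    [0, 0, 0],
  ],
)

```text
time_s: 8.72
position: [455.5, -40.5, 134.3]
tool_rot: [0.652, 0.628, 0.325, -0.273]
contact_force: [0.4, 0.0, 0.6]
opening: 26.3
```

step_arm(
  xyz=[
    [-0.02, 0, 0],
    [-0.02, 0, 0],
    [-0.02, 0, 0],
    [-0.02, 0, 0],
  ],
  rotation=[
    [0, 0, 0],
    [0, 0, 0],
    [0, 0, 0],
    [0, 0, 0],
  ],
)

```text
time_s: 9.22
position: [442.7, -41.2, 148.8]
tool_rot: [0.652, 0.628, 0.326, -0.273]
contact_force: [0.1, 0.2, 0.1]
opening: 26.2
```

Run:
```python
from h import *
from rig import arm
s=arm.sense();print(s["time_s"],s["contact_force"],inbox(s)[0])
for n in("top","scene"):
    c=arm.capture(n);i=c["image"]
    if n=="top":
        g=i.min(2).copy();g[:110]=0;g[192:]=0
    i=(i/255.)**.6*255
    i=i[110:300,200:440] if n=="top" else i[120:310,150:390]
    cv2.imwrite(f"pics/{n}6.png",cv2.resize(i.astype('uint8'),None,fx=3,fy=3,interpolation=2))
    if n=="top": print("block",ray(c,200+300/3,150+73/3,31))
```

```text
9.225 [0.09714831 0.15352144 0.06581132] [-234.     0.8  148.8]
block [763.1912516  -17.45171671  31.        ]
```

View pics/top6.png

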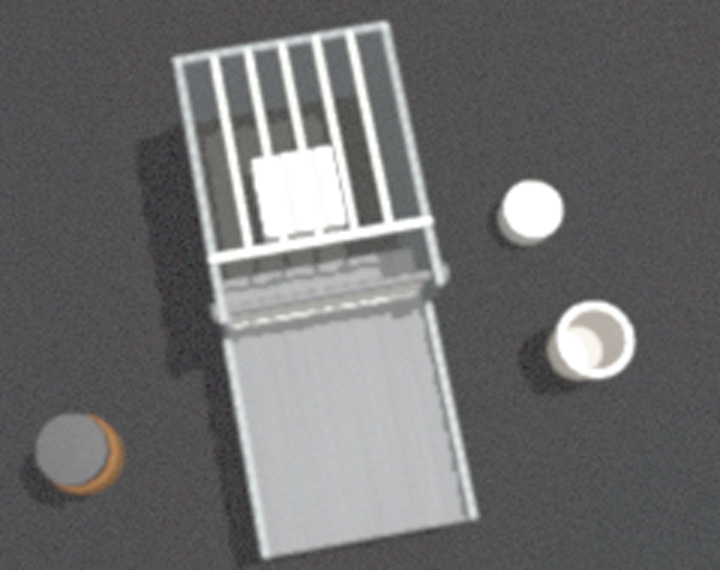

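View pics/scene6.png

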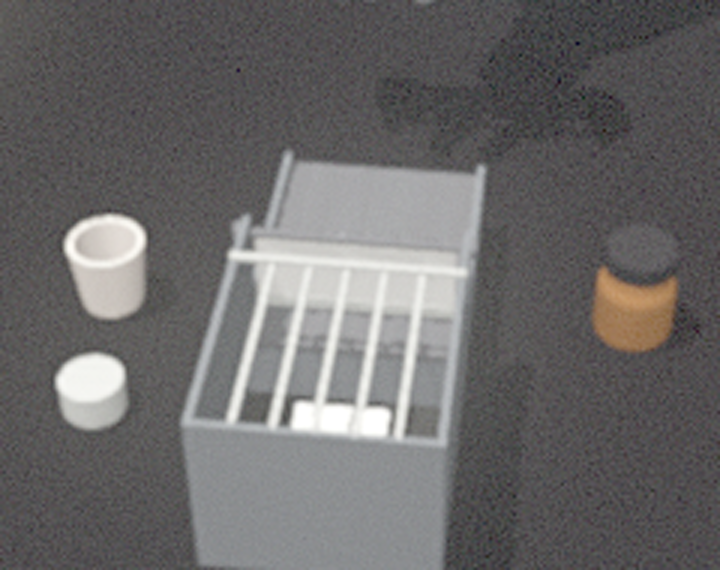

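The flap hangs as it did in the first picture and the block lies flat in the bin, at about x = 87 and y = -1 mm in the box frame. The jar, cup and puck haven't moved, so I'm handing in.

```bash
python3 -c "
from rig import arm
print(arm.finish_job())"
```

```text
the job is handed in; nothing more can be done
None
```

The test piece is in the catch bin and the flap hangs shut again. I pushed it with the fingers partly closed (26 mm opening) and tilted 40°. It slid along the shelf, opened the flap and dropped off the ledge, and I then drew the fingers straight back and up. The arm was clear and the job handed in at about 9.3 s of the 38 s allowed.

- **Block:** the last pictures show it flat in the bin, at about x = 87 mm and y = -1 mm in the box frame.
- **Flap and bystanders:** the flap looks the same as in the first picture. The crucible, jar and puck show no visible movement.
- **Force:** the wrist read close to 0 N with the arm clear. The highest reading at my checks was about 7 N, midway through the push, with part of it pressing upward on the fingers. I raised the path about 2 mm and the upward part was gone at the next check.
- **Not measured:** I judged the flap angle and the bystanders' positions by eye from the pictures. No check failed, and the job reports no verdict.

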